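# Switch off a child-safe hob knob

## Robot

A 7-joint arm with a two-finger parallel gripper is mounted at the origin on a cart in front of the work surface, level with it; the furniture and walls round the work are solid. World frame = base frame: x ahead of the robot, y to its left, z up, the work surface at z = 0. Lengths are in m, angles in rad, forces in N, time in s.
With the tool pointing down it reaches from about 0.4 to 0.85 m from the base axis. Payload 10.4 kg.
Tool frame: the origin (TCP) lies on the centre line of the jaws, within the pads' length; the fingertips stand 11 mm ahead of it and the grasp point (between the pads) lies 8 mm behind it (tip_reach is the distance from the TCP to the fingertips, in m); z points along the fingers, y is the line along which they close (so a half turn about z gives the same grasp; the last joint's range is limited). The gripper opens to 85 mm and grips with 20 to 120 N. Pads are 22 mm wide; open, the fingers measure 114 mm over their backs; the gripper's body (76 mm by 85 mm) begins 54 mm behind the grasp point. The pads swing forward as they close: fully open they stand 13 mm farther back than shut.
Start: joints at [-1.155, 0.332, -0.065, 1.46, 0.022, 1.35, -0.088], TCP at [0.266, 0.566, 0.242] pointing down, gripper open.
Joint ranges: [-2.6, 2.6], [-0.5, 2.12], [-1.47, 1.34], [0.16, 2.42], [-1.27, 4.41], [0.06, 2.06], [-2.6, 2.6]. Speed limits (rad/s): [2.22, 2.22, 2.79, 2.79, 3.14, 3.14, 3.14].

## Interface

Orientations are given as a unit quaternion [x, y, z, w].
In Python, from workcell import get_obs, camera, hand_in, tip_reach gives the robot as it stands. The module is installed in compiled form; this text tells all that it offers.
- The arm moves only by the tool move_arm, never from a script. Its argument "plan" is a list of rows, each an object with "delta_pos": the shift along the tool's x, y, z in m, a list of three; "turn": the turn, a rotation vector about the tool's x, y, z in rad, a list of three; "fingers": the closure, from 0 (fully open) to 1 (shut). A call has 1 to 12 rows; each row is the pose to reach, as a shift and turn from the pose commanded when the call began, along the tool's axes at that moment; what a row does not reach only later rows make up. A row lasts 1/8 s, in which the tool goes at most 62.5 mm and 10.7 degrees, less where a joint would pass 70% of its speed; a pose out of reach is approached as far as the arm can. A call with a gripper value outside its range is refused whole. The fingers move at their own pace and stop on an object; "force" is the grip in N (left out, the last holds). Time passes only in rows, so rows that repeat a pose let the fingers close. It gives the time, the measured TCP pose, the force, the opening and the grip force at its end, in the units of the state.
- get_obs(): the state, without advancing time (a new reading comes with each control period).
- camera(name): name is "side" or "top" or "wrist"; returns a dict with "color" (420x560x3 uint8, red, green, blue), "range_z" (420x560 float32, m along the optical axis (not along the pixel's ray), 0 where there is no reading), "fx", "fy", "cx", "cy" (pixels), "R" (3x3) and "t" (3): a world point X has camera coordinates R X + t; the wrist camera has in their place "tool_from_camera" (4x4, takes a point from camera to tool coordinates, whose origin is the TCP and whose axes are the flange's). Camera axes: x right, y down, z forward; pixel columns grow to the right and rows downward; lengths in m; the calibration is good to about 2 mm. A picture is of the moment at which its call begins: read the wrist's pose just before it.
- hand_in(): hands the job in; it is judged then, once.
The state is a dict: "clock": time; "joint_pos": joint angles; "joint_velocities": joint speeds; "tau": joint torques, N m; "position": TCP position; "ee_rot": TCP orientation; "ft_force": force on the tool from outside, world axes, zero at the start; "torque": the same for the moment, N m; "grip_width": opening from 0.0 (shut) to 1.0 (fully open); "grasp_force": force on a finger pad.
Only numpy, scipy, OpenCV 4.12 (cv2) and the standard library are available. Lean on these libraries where they do the work, as an engineer would, in place of code of your own. Each camera call takes 0.05 s, during which the arm holds its last target. There are 200 camera calls.

## Task

The milk is done: switch the portable hob off. Pull its child-safe knob straight out to unlock it, turn it clockwise back to the white off arc, feel along the arc for the one spot where the knob drops in, push it fully home there and let go. Do not force the knob round while it is pushed in, and leave the milk pan, the salt shaker and the spice jar alone.

Things in the scene. Friction and masses are not known exactly. Their poses are not given: they have to be found in the camera images.
- hob: White portable single-plate hob, fixed. Origin: centre of its underside, below the centre of the cooking plate; z up; its front looks along -x. It reaches 112 mm to the rear (+x), 205 mm to the front (-x), is 240 mm wide (y) and 75 mm high; the plate (176 mm across) is 80 mm high. The front 100 mm is a black control panel that slopes down to the front; red pilot lamp at its right.
- knob_base (a point): Fixed point on the panel's surface where the knob's axis meets it, at (-0.153, 0, 0.046) in the hob's frame. z points outward along the knob's axis (the panel's normal, leaning 30 degrees from vertical toward the hob's front: (-0.5, 0, 0.866) in the hob's frame), x straight uphill, y to the hob's left.
- off_arc (a point): Middle of the white off arc, a printed line 3 mm wide on the panel straight uphill of the knob's axis, 36 mm from it, that spans 0.5 rad about the axis to either side of this point. The off catch lies somewhere along the arc. Orange bars of growing size, left and below left of the knob, mark the cooking range.
- knob_grip (a point): On the knob's axis at mid height of its grip bar, moves with it; z outward, x along the bar to the end with the white pointer line. Steel skirt 54 mm across with a black bar on it, 48 long (x), 14 wide (y), 27 mm high; bar's outer face 13.5 mm above this point, skirt's top 12.5 mm below it. Knob fully in: 22.5 mm above the panel. Grip the bar across its 14 mm; it turns with about 0.06 N m.
- knob (a joint): Angle in rad, counter-clockwise seen from outside: 0 with the pointer at the middle of the off arc, 1.57 pointing left; stops at -0.9 and 2.95. Starts at 1.85 to 2.7 (cooking), where it turns while in, but not below about 0.9 to 1.8. Pulled out it turns freely. The off catch is one narrow notch (play 0.08 either side), centred anywhere from -0.42 to 0.42, different each time: felt, not seen.
- spindle (a joint): How far the knob is out, m along its axis: 0 fully in, 0.012 at the outer stop. No spring: it stays where left; moving it takes about 4 N. Clear to turn above 0.0075. Between cooking range and catch, and beyond the catch, its tooth rests on a hard ledge: pushed there it stops about 0.007 out. Pushed over the notch, or turned across it under light inward pressure, it goes in.
- milk_pan: Steel milk pan, 132 mm across and 75 mm high with a black handle that sticks out 150 mm from its axis, to the hob's left (y); stands on the cooking plate. Origin: centre of its underside. Leave it alone.
- salt_shaker: Salt shaker, 44 mm across, 90 mm high, standing on the worktop beside the hob's left. Origin: centre of its underside. Leave it alone.
- spice_jar: Glass spice jar with a red cap, 45 mm across, 106 mm high, standing on the worktop beside the hob's right. Origin: centre of its underside. Leave it alone.

How it is judged:
By the outcome, as a careful person would: the job done as asked, in the order asked, and still so for the second after the job is handed in, with the robot touching nothing.
It also fails if it takes over 51 s, if anything falls off the work surface, if the arm or the gripper's body presses on something with over 40 N, if the wrist force passes 120 N, or if a joint passes its speed limit or range.

## Working session

There is one attempt and no reset: what is moved stays moved. The work goes in short steps, Python scripts to look and compute and a tool call to move; the robot and the scene stay as the last step left them, time stands still between calls to the robot, and variables do not carry over. Pictures are saved under pics/ and viewed, at most 10 in all, crops included, and the job is handed in when it is done.

Besides the shell and the picture viewer there is one more tool, called after "Request:" by a JSON object that holds its "method" and its "body". move_arm: Moves the arm, as the interface text tells. Its arguments: {"type":"object","properties":{"plan":{"type":"array","items":{"type":"object","properties":{"delta_pos":{"type":"array","items":{"type":"number"}},"turn":{"type":"array","items":{"type":"number"}},"fingers":{"type":"number"}}}},"force":{"type":"number"}},"required":["plan"]}

```bash
mkdir -p pics
python3 - <<'E'
from workcell import *
import cv2,numpy as np
o=get_obs();print(o,tip_reach)
for n in("top","side"):
    c=camera(n);cv2.imwrite(f"pics/{n}0.png",c["color"][:,:,::-1]);np.savez(f"{n}0.npz",**c)
    print(n,c["fx"],c["cx"],c["cy"],c["R"],c["t"])
E
```

```text
{'clock': 0.0, 'joint_pos': array([-1.15457503,  0.33285462, -0.0646994 ,  1.46097548,  0.02159894,
        1.34989555, -0.08849192]), 'joint_velocities': array([-5.31954927e-06, -1.73853520e-04,  1.51652785e-03,  1.05138907e-03,
       -1.46094315e-04, -1.44025085e-04,  6.05866081e-04]), 'tau': array([-7.27150345e-04, -6.25446081e+01,  4.89057193e-02, -3.91606987e+01,
        1.62185408e-02,  1.00038704e-02, -3.15400587e-05]), 'position': array([0.26539176, 0.56544262, 0.24151038]), 'ee_rot': array([ 2.17640236e-01,  9.76028796e-01, -7.08098744e-04, -1.23311104e-04]), 'ft_force': array([ 0.43474394,  0.21202257, -0.47743316]), 'torque': array([0.00636769, 0.01001143, 0.02885092]), 'grasp_force': 0.0, 'grip_width': 1.002886432695536} 0.011
top 391.55810487998895 283.02757847156715 212.50962385915625 [[-0.03030685 -0.99950865  0.00799752]
 [-0.98271968  0.02833417 -0.18291857]
 [ 0.18260209 -0.01340301 -0.98309554]] [0.01047505 0.64383854 0.81929049]
side 387.15480476168653 275.5205544693151 202.75668616335508 [[ 0.96407296 -0.26562707 -0.00236341]
 [-0.14665213 -0.52480209 -0.83849622]
 [ 0.22148697  0.80871814 -0.54490228]] [-0.60662602  0.14840255  0.76314576]
```

View pics/top0.png

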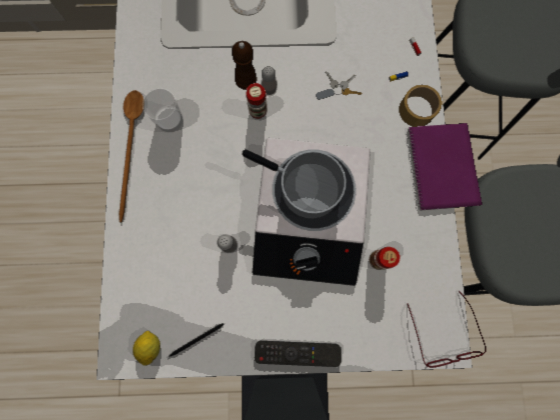

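View pics/side0.png

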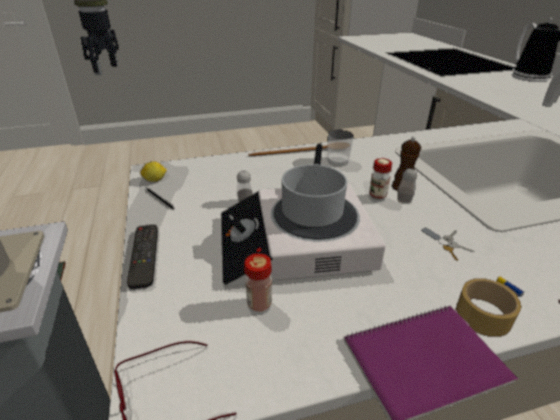

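The top view shows the hob ahead of the robot. Its black panel is around (307,260) px, with the knob at about (305,259). The salt shaker is at (227,243) and the spice jar at (387,259), one on each side. Next I'll enlarge the panel and measure it.

```bash
cat > h.py <<'E'
import numpy as np
def cloud(c):
    z=c["range_z"];v,u=np.mgrid[:z.shape[0],:z.shape[1]]
    P=np.stack([(u-c["cx"])/c["fx"]*z,(v-c["cy"])/c["fy"]*z,z],-1)
    return (P-c["t"])@c["R"]
def proj(c,X):
    p=np.atleast_2d(X)@c["R"].T+c["t"]
    return np.c_[p[:,0]/p[:,2]*c["fx"]+c["cx"],p[:,1]/p[:,2]*c["fy"]+c["cy"]]
E
python3 - <<'E'
from h import *
import cv2
c=dict(np.load("top0.npz"));P=cloud(c);I=c["color"]
cv2.imwrite("pics/crop1.png",cv2.resize(I[225:295,245:375,::-1],None,fx=6,fy=6,interpolation=cv2.INTER_CUBIC))
# panel pixels
m=np.zeros(I.shape[:2],bool);m[230:288,250:365]=1
m&=(I.max(2)<45)&(c["range_z"]>0)
X=P[m]
# plane ransac
best=0;r=np.random.default_rng(0)
for _ in range(300):
    a=X[r.choice(len(X),3,0)];n=np.cross(a[1]-a[0],a[2]-a[0]);n/=np.linalg.norm(n)+1e-12
    k=abs((X-a[0])@n)<.002
    if k.sum()>best:best=k.sum();K=k
Y=X[K];ce=Y.mean(0);n=np.linalg.svd(Y-ce,full_matrices=0)[2][2];n*=np.sign(n[2])
print(best,len(X),ce,n,"yaw",np.arctan2(-n[1],-n[0]),"tilt",np.arccos(n[2]))
# min area rect in plane of panel pixels (horizontal projection of yaw)
q=Y[:,:2];R=cv2.minAreaRect((q*1000).astype(np.float32));print(R)
# hob top height region
for (u,v) in [(265,215),(360,160),(345,222),(280,222),(268,165)]:print(u,v,P[v,u])
# hob top light pts bounding
T=(abs(P[...,2]-.075)<.004);T[:, :240]=0;T[:,380:]=0;T[:130]=0;T[300:]=0
print(cv2.minAreaRect((P[T][:,:2]*1000).astype(np.float32)))
E
```

```text
3313 4103 [ 0.54073541 -0.05740742  0.04620666] [-0.49447109  0.06854432  0.86648717] yaw -0.13774368606704976 tilt 0.5226745036574064
((539.5148315429688, -57.348777770996094), (235.89686584472656, 90.82359313964844), 82.39202880859375)
265 215 [0.63710105 0.03156199 0.07184762]
360 160 [ 0.75683682 -0.18621493  0.07479491]
345 222 [ 0.61579153 -0.14370408  0.07534542]
280 222 [ 0.61972904 -0.00106719  0.07660844]
268 165 [0.72582806 0.02042349 0.15416289]
((663.8302612304688, -82.23355102539062), (265.97906494140625, 299.9606018066406), 88.80413818359375)
```

View pics/crop1.png

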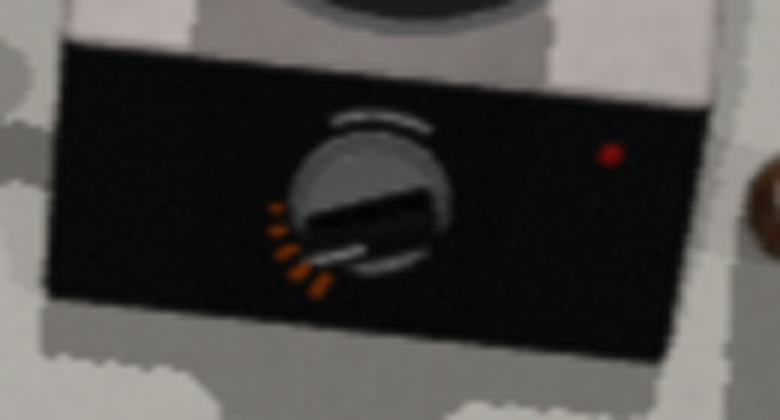

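The crop shows the panel's corners at about (65,43), (708,107), (662,360) and (48,297). The white off arc is above the knob, and the pointer line runs from (365,248) out to (310,262), to the lower left. I'll fit the hob pose to the corners and the knob angle to the pointer.

```bash
cat >> h.py <<'E'
from scipy.spatial.transform import Rotation as Rot
def hobT(p): return Rot.from_euler('z',p[2]).as_matrix(),np.array([p[0],p[1],0])
def w(p,X): R,t=hobT(p);return np.atleast_2d(X)@R.T+t
KB=np.array([-.153,0,.046]);KR=np.array([[.866,0,-.5],[0,1,0],[.5,0,.866]]).T # columns x,y,z
KR=np.c_[[.866,0,.5],[0,1,0],[-.5,0,.866]]
def knob(p,X): return w(p,np.atleast_2d(X)@KR.T+KB)
E
python3 - <<'E'
from h import *
from scipy.optimize import least_squares
c=dict(np.load("top0.npz"))
px=np.array([(65,43),(708,107),(662,360),(48,297)])/6+[245,225]-.4
zf=lambda x:.046+(x+.153)*np.tan(np.pi/6)
C=np.array([(-.105,.12,zf(-.105)),(-.105,-.12,zf(-.105)),(-.205,-.12,zf(-.205)),(-.205,.12,zf(-.205))])
r=least_squares(lambda p:(proj(c,w(p,C))-px).ravel(),[.69,-.08,-.135]);p=r.x
print(p,r.fun); np.save("hob.npy",p)
crop=lambda X:((proj(c,X)+.4-[245,225])*6).round()
print("arc",crop(knob(p,[[.036*np.cos(a),.036*np.sin(a),0] for a in(-.5,0,.5)])).tolist())
print("base",knob(p,[0,0,0]),"axis",knob(p,[0,0,1])-knob(p,[0,0,0]))
for a in np.arange(1.8,2.75,.1):
    e=np.array([np.cos(a),np.sin(a),0]);print(round(a,2),crop(knob(p,[.024*e+[0,0,.036],.006*e+[0,0,.036]])).tolist())
P=cloud(c)
s=dict(np.load("side0.npz"))
print("side base",proj(s,knob(p,[0,0,0])),"arc",proj(s,knob(p,[.036,0,0])))
E
```

```text
[ 0.69381234 -0.0774949  -0.12980137] [-0.90060886 -2.27719767  1.32680936 -1.99056581  0.94647022  2.17879444
 -1.38917374  2.06784038]
arc [[427.0, 126.0], [381.0, 111.0], [333.0, 117.0]]
base [[ 0.54209943 -0.05769101  0.046     ]] axis [[-0.49579381  0.06471859  0.866     ]]
1.8 [[305.0, 250.0], [355.0, 245.0]]
1.9 [[307.0, 256.0], [356.0, 247.0]]
2.0 [[308.0, 262.0], [356.0, 248.0]]
2.1 [[311.0, 268.0], [357.0, 250.0]]
2.2 [[314.0, 273.0], [357.0, 251.0]]
2.3 [[318.0, 278.0], [358.0, 252.0]]
2.4 [[322.0, 283.0], [359.0, 253.0]]
2.5 [[326.0, 287.0], [360.0, 254.0]]
2.6 [[331.0, 291.0], [362.0, 255.0]]
2.7 [[337.0, 294.0], [363.0, 256.0]]
side base [[242.70295667 231.67217052]] arc [[257.27283257 223.47787138]]
```

```bash
cat >> h.py <<'E'
def goal(p,a,h):
    "tool pose: TCP h above panel on the knob axis, tool x along the bar at knob angle a"
    R=hobT(p)[0]@KR@Rot.from_euler('z',a).as_matrix()@np.diag([1,-1,-1.])
    return knob(p,[0,0,h])[0],R
def go(o,p,a,h):
    x,R=goal(p,a,h);R0=Rot.from_quat(o["ee_rot"]).as_matrix()
    return (R0.T@(x-o["position"])).round(4),Rot.from_matrix(R0.T@R).as_rotvec().round(4)
E
python3 - <<'E'
from h import *
from workcell import *
p=np.load("hob.npy");print(go(get_obs(),p,1.98,.12),goal(p,1.98,.12)[0])
E
```

```text
(array([-0.4581, -0.4647,  0.0923]), array([-0.3631, -0.3996,  0.8329])) [ 0.48260417 -0.04992478  0.14992   ]
```

Request:
{"method": "move_arm", "body": {"plan": [{"delta_pos":[-0.458,-0.465,0.092],"turn":[-0.363,-0.4,0.833],"fingers":0.3},{"delta_pos":[-0.458,-0.465,0.092],"turn":[-0.363,-0.4,0.833],"fingers":0.3},{"delta_pos":[-0.458,-0.465,0.092],"turn":[-0.363,-0.4,0.833],"fingers":0.3},{"delta_pos":[-0.458,-0.465,0.092],"turn":[-0.363,-0.4,0.833],"fingers":0.3},{"delta_pos":[-0.458,-0.465,0.092],"turn":[-0.363,-0.4,0.833],"fingers":0.3},{"delta_pos":[-0.458,-0.465,0.092],"turn":[-0.363,-0.4,0.833],"fingers":0.3},{"delta_pos":[-0.458,-0.465,0.092],"turn":[-0.363,-0.4,0.833],"fingers":0.3},{"delta_pos":[-0.458,-0.465,0.092],"turn":[-0.363,-0.4,0.833],"fingers":0.3},{"delta_pos":[-0.458,-0.465,0.092],"turn":[-0.363,-0.4,0.833],"fingers":0.3},{"delta_pos":[-0.458,-0.465,0.092],"turn":[-0.363,-0.4,0.833],"fingers":0.3},{"delta_pos":[-0.458,-0.465,0.092],"turn":[-0.363,-0.4,0.833],"fingers":0.3},{"delta_pos":[-0.458,-0.465,0.092],"turn":[-0.363,-0.4,0.833],"fingers":0.3}]}}

```text
clock: 1.6
position: [0.4824, -0.0519, 0.1499]
ee_rot: [0.583, 0.77, 0.128, 0.225]
ft_force: [0.3, 0.8, 0.2]
grip_width: 0.7
grasp_force: 0.0
```

Run:
```python
from h import *
from workcell import *
import cv2
p=np.load("hob.npy");o=get_obs();print(go(o,p,1.98,.12),o["joint_pos"],o["ft_force"],o["grip_width"])
c=camera("wrist");cv2.imwrite("pics/w1.png",c["color"][:,:,::-1])
np.savez("w1.npz",pos=o["position"],rot=o["ee_rot"],**c)
R0=Rot.from_quat(o["ee_rot"]).as_matrix();T=c["tool_from_camera"]
Rc=(R0@T[:3,:3]).T;c["R"]=Rc;c["t"]=-Rc@(R0@T[:3,3]+o["position"])
for a in(-.5,0,.5):print("arc",proj(c,knob(p,[.036*np.cos(a),.036*np.sin(a),0])))
for a in(1.8,1.9,2.,2.1):
    e=np.array([np.cos(a),np.sin(a),0]);print(a,proj(c,knob(p,[.024*e+[0,0,.036],-.024*e+[0,0,.036]])).tolist())
```

```text
(array([ 0.0019,  0.0007, -0.0001]), array([-0.0006,  0.0006, -0.0048])) [-0.80289936 -0.37501602  0.66699804  2.38045419  0.62351855  0.62380176
 -0.26962145] [0.31825694 0.77217802 0.20730549] 0.7000338505056521
arc [[308.87755637 242.22698114]]
arc [[324.51565236 223.83612334]]
arc [[329.3558754  200.10731551]]
1.8 [[285.4796453369594, 183.18388321966236], [271.7242133270604, 256.5005253672825]]
1.9 [[281.4713190476864, 182.6878512209065], [275.49754945660044, 256.93938033144195]]
2.0 [[277.4293265125835, 182.58620194396715], [279.29724250576305, 257.02933960610926]]
2.1 [[273.39790277554556, 182.88014237410422], [283.0887307493081, 256.7696635571367]]
```

View pics/w1.png

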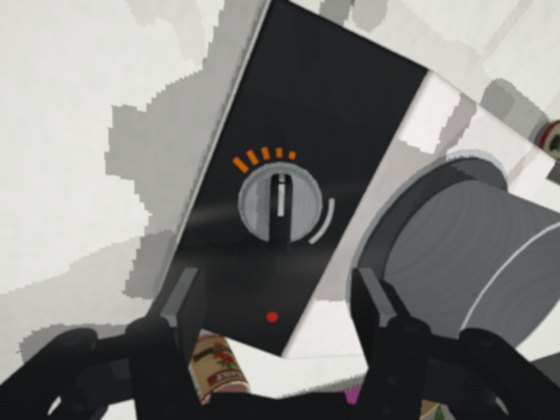

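The wrist view shows the knob skirt centred at about (280,203). The bar is nearly vertical, with the pointer at the top around (281,178). The off arc runs from (332,199) to (310,243), which matches the prediction within 3 px. I'll enlarge the bar.

Run:
```python
from h import *
import cv2
c=dict(np.load("w1.npz"));I=c["color"][150:270,220:350,::-1]
I=np.clip(I.astype(float)*1.8,0,255).astype(np.uint8)
cv2.imwrite("pics/w1c.png",cv2.resize(I,None,fx=5,fy=5,interpolation=cv2.INTER_CUBIC))
p=np.load("hob.npy");R0=Rot.from_quat(c["rot"]).as_matrix();T=c["tool_from_camera"]
Rc=(R0@T[:3,:3]).T;c["R"]=Rc;c["t"]=-Rc@(R0@T[:3,3]+c["pos"])
for a in(1.9,2.):
    e=np.array([np.cos(a),np.sin(a),0]);f=np.array([-np.sin(a),np.cos(a),0])
    print(a,[((proj(c,knob(p,s*.024*e+q*.007*f+[0,0,.036]))-[220,150])*5).round().tolist() for s,q in((1,1),(1,-1),(-1,1),(-1,-1))])
print("skirt",[((proj(c,knob(p,np.array([.027*np.cos(b),.027*np.sin(b),.010])))-[220,150])*5).round().tolist() for b in np.arange(4)*np.pi/2+1.98])
```

```text
1.9 [[[249.0, 159.0]], [[366.0, 168.0]], [[222.0, 531.0]], [[333.0, 539.0]]]
2.0 [[[228.0, 164.0]], [[346.0, 162.0]], [[241.0, 536.0]], [[352.0, 534.0]]]
skirt [[[291.0, 97.0]], [[93.0, 295.0]], [[292.0, 479.0]], [[490.0, 293.0]]]
```

View pics/w1c.png

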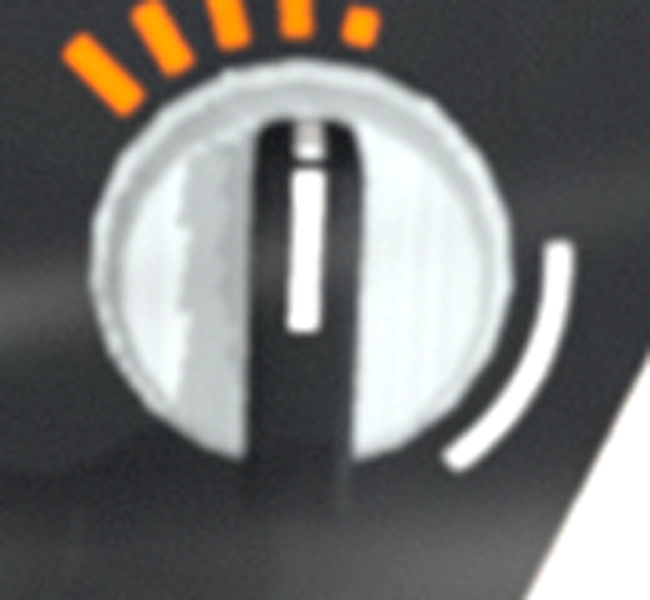

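The bar reads 1.95 rad, and everything sits about 1.4 mm further uphill than the model. I'll check the heights with the wrist depth image and compute the descent.

Run:
```python
from h import *
from workcell import *
c=dict(np.load("w1.npz"));p=np.load("hob.npy");R0=Rot.from_quat(c["rot"]).as_matrix();T=c["tool_from_camera"]
Rc=(R0@T[:3,:3]).T;c["R"]=Rc;c["t"]=-Rc@(R0@T[:3,3]+c["pos"])
P=cloud(c);b,ax=knob(p,[0,0,0])[0],goal(p,0,0)[1][:,2]*-1
for n,(u,v) in dict(bar=(281,225),bar2=(274,200),skirtR=(305,210),panel=(262,130),panel2=(230,240),panel3=(320,150)).items():
    print(n,((np.median(P[v-2:v+3,u-2:u+3].reshape(-1,3),0)-b)@ax*1e3).round(1))
p[:2]+=np.array([.0014*np.cos(p[2]),.0014*np.sin(p[2])])*1.15   # uphill shift seen at constant height
np.save("hob2.npy",p);o=get_obs();print(go(o,p,1.95,.05),go(o,p,1.95,.025))
```

```text
bar 36.9
bar2 37.0
skirtR 11.1
panel 0.8
panel2 1.0
panel3 0.9
(array([-0.0002,  0.0016,  0.071 ]), array([-0.    , -0.0002,  0.0272])) (array([-0.0002,  0.0016,  0.096 ]), array([-0.    , -0.0002,  0.0272]))
```

Request:
{"method": "move_arm", "body": {"plan": [{"delta_pos":[0,0.0016,0.05],"turn":[0,0,0.027],"fingers":0.5},{"delta_pos":[0,0.0016,0.08],"turn":[0,0,0.027],"fingers":0.5},{"delta_pos":[0,0.0016,0.095],"turn":[0,0,0.027],"fingers":0.5},{"delta_pos":[0,0.0016,0.095],"turn":[0,0,0.027],"fingers":0.5},{"delta_pos":[0,0.0016,0.095],"turn":[0,0,0.027],"fingers":0.5}], "force": 40}}

```text
clock: 2.28
position: [0.5308, -0.0544, 0.0689]
ee_rot: [0.591, 0.764, 0.131, 0.223]
ft_force: [0.9, 0.5, 0.2]
grip_width: 0.497
grasp_force: 0.0
```

Run:
```python
from h import *
from workcell import *
import cv2
o=get_obs();p=np.load("hob2.npy");print(go(o,p,1.95,.025),o["joint_pos"],o["ft_force"],o["grip_width"])
c=camera("wrist");cv2.imwrite("pics/w2.png",c["color"][:,:,::-1])
```

```text
(array([-0.0017, -0.0006,  0.0015]), array([ 0.0006, -0.0016,  0.0036])) [-0.9988647   0.02239646  0.99795636  2.35630405  0.18626641  0.25790155
  0.07980046] [0.93408805 0.54161963 0.23944988] 0.4968757503772642
```

View pics/w2.png

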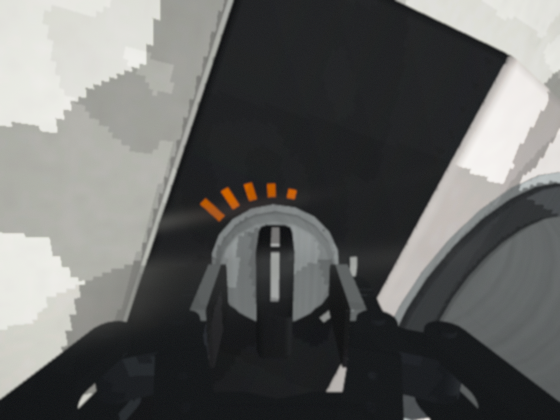

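The bar at x≈275 px is centred between the fingers (208 and 350 px). I'll close on it.

Request:
{"method": "move_arm", "body": {"plan": [{"delta_pos":[0,0,0],"turn":[0,0,0],"fingers":0.85},{"delta_pos":[0,0,0],"turn":[0,0,0],"fingers":1},{"delta_pos":[0,0,0],"turn":[0,0,0],"fingers":1},{"delta_pos":[0,0,0],"turn":[0,0,0],"fingers":1},{"delta_pos":[0,0,0],"turn":[0,0,0],"fingers":1}], "force": 40}}

```text
clock: 2.95
position: [0.5301, -0.0554, 0.0686]
ee_rot: [0.592, 0.763, 0.131, 0.222]
ft_force: [-18.4, 1.2, 20.7]
grip_width: 0.155
grasp_force: 41.8
```

Request:
{"method": "move_arm", "body": {"plan": [{"delta_pos":[0,0,-0.003],"turn":[0,0,0],"fingers":1},{"delta_pos":[0,0,-0.006],"turn":[0,0,0],"fingers":1},{"delta_pos":[0,0,-0.009],"turn":[0,0,0],"fingers":1},{"delta_pos":[0,0,-0.011],"turn":[0,0,0],"fingers":1},{"delta_pos":[0,0,-0.011],"turn":[0,0,0],"fingers":1}], "force": 60}}

```text
clock: 3.58
position: [0.5248, -0.0547, 0.0779]
ee_rot: [0.592, 0.763, 0.131, 0.223]
ft_force: [-5.7, 0.2, 0.2]
grip_width: 0.146
grasp_force: 59.9
```

```bash
cat > s.py <<'E'
from h import *
from workcell import *
o=get_obs();p=np.load("hob2.npy");x,R=goal(p,0,0);d=R.T@(o["position"]-x)
Rr=R.T@Rot.from_quat(o["ee_rot"]).as_matrix()
print("h",-d[2]*1e3,"lat",(d[:2]*1e3).round(2),"angle",-np.arctan2(Rr[1,0],Rr[0,0]),"rotvec tilt",Rr[:2,2].round(4),"F outward",-(R.T@o["ft_force"]).round(1),"Mz",(R.T@o["torque"]).round(2),"j",o["joint_pos"].round(2),"w",o["grip_width"],o["grasp_force"],o["clock"])
E
python3 s.py
```

```text
h 37.18670514515472 lat [-0.63 -0.71] angle 1.9516799443688497 rotvec tilt [-0.0009 -0.0008] F outward [ 4.8 -0.6  3. ] Mz [-0.13 -1.55  0.05] j [-1.   -0.05  0.99  2.36  0.36  0.3  -0.08] w 0.1456839959916442 59.85001623630524 3.575
```

Request:
{"method": "move_arm", "body": {"plan": [{"delta_pos":[0,0,-0.011],"turn":[0,0,0.1],"fingers":1},{"delta_pos":[0,0,0],"turn":[0,0,0.1],"fingers":1}]}}

```text
clock: 3.82
position: [0.5248, -0.055, 0.0781]
ee_rot: [0.631, 0.732, 0.143, 0.216]
ft_force: [-9.2, 5.1, -0.6]
grip_width: 0.14
grasp_force: 67.6
```

My first row there repeated the -0.011 pull by mistake, so I need to check whether the fingers slipped along the bar.

```bash
python3 s.py
python3 - <<'E'
from h import *
from workcell import *
import cv2
o=get_obs();c=camera("wrist");cv2.imwrite("pics/w3.png",c["color"][:,:,::-1])
p=np.load("hob2.npy");R0=Rot.from_quat(o["ee_rot"]).as_matrix();T=c["tool_from_camera"]
Rc=(R0@T[:3,:3]).T;c["R"]=Rc;c["t"]=-Rc@(R0@T[:3,3]+o["position"]);np.savez("w3.npz",**c)
P=cloud(c);ax=-goal(p,0,0)[1][:,2];d=P-knob(p,[0,0,0])[0];h=d@ax;r=np.linalg.norm(d-h[...,None]*ax,axis=-1)
m=(r<.026)&(h<.06)&(h>0)
print(np.histogram(h[m]*1e3,bins=np.arange(0,60,2)))
m=(r>.034)&(r<.06)&(h<.02);print("panel",np.median(h[m])*1e3)
E
```

```text
h 37.358547618040646 lat [-0.51 -0.45] angle 1.8479111002794977 rotvec tilt [-0.0004 -0.0014] F outward [8.8 3.8 4.4] Mz [ 0.65 -2.56  0.05] j [-1.01 -0.05  1.    2.36  0.37  0.3  -0.18] w 0.14030914746072679 67.56208777427673 3.825
(array([   0,    0,    0,    0,   21,  104, 2040, 1125,   34,   38,   33,
         39,   45,   39,   46,   72,  134,  175,  330, 2401, 1272,  218,
        190,  190,  219,  244,  235,  229,  239]), array([ 0,  2,  4,  6,  8, 10, 12, 14, 16, 18, 20, 22, 24, 26, 28, 30, 32,
       34, 36, 38, 40, 42, 44, 46, 48, 50, 52, 54, 56, 58]))
panel 1.8063940252610668
```

View pics/w3.png

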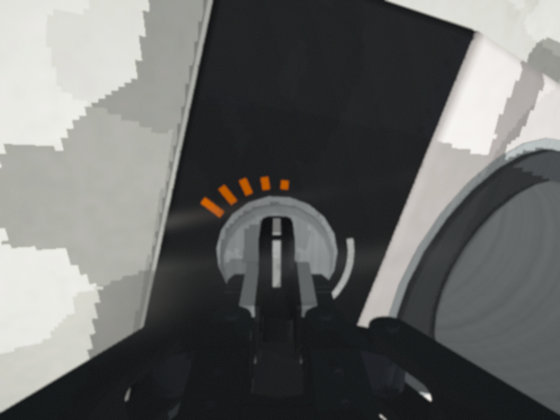

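The skirt top is only about 2 mm above its fully-in height, so the fingers did slip. It's harmless, since the knob may turn while in here in the cooking range. I'll regrip deeper.

Request:
{"method": "move_arm", "body": {"plan": [{"delta_pos":[0,0,0],"turn":[0,0,0],"fingers":0.7},{"delta_pos":[0,0,0],"turn":[0,0,0],"fingers":0.7},{"delta_pos":[0,0,0.003],"turn":[0,0,0],"fingers":0.7},{"delta_pos":[0,0,0.007],"turn":[0,0,0],"fingers":0.7},{"delta_pos":[0,0,0.007],"turn":[0,0,0],"fingers":1},{"delta_pos":[0,0,0.007],"turn":[0,0,0],"fingers":1},{"delta_pos":[0,0,0.007],"turn":[0,0,0],"fingers":1},{"delta_pos":[0,0,0.007],"turn":[0,0,0],"fingers":1}], "force": 90}}

```text
clock: 4.88
position: [0.5283, -0.0552, 0.0717]
ee_rot: [0.629, 0.733, 0.142, 0.216]
ft_force: [-5.0, -0.5, -3.8]
grip_width: 0.139
grasp_force: 88.6
```

```bash
cat > k.py <<'E'
from h import *
from workcell import *
o=get_obs();c=camera("wrist")
p=np.load("hob2.npy");R0=Rot.from_quat(o["ee_rot"]).as_matrix();T=c["tool_from_camera"]
Rc=(R0@T[:3,:3]).T;c["R"]=Rc;c["t"]=-Rc@(R0@T[:3,3]+o["position"])
P=cloud(c);ax=-goal(p,0,0)[1][:,2];d=P-knob(p,[0,0,0])[0];h=(d@ax)*1e3;r=np.linalg.norm(d-(d@ax)[...,None]*ax,axis=-1)
pan=np.median(h[(r>.034)&(r<.06)&(h<20)])
m=(r<.026)&(r>.015)&(h-pan>5)&(h-pan<26)
hh,e=np.histogram(h[m]-pan,bins=np.arange(5,26,.5));i=hh.argmax();print("skirt above panel",np.median((h[m]-pan)[abs(h[m]-pan-e[i])<1.5]),"n",m.sum(),"(10=in)")
E
python3 s.py; python3 k.py
```

```text
h 30.09414404043367 lat [-0.68 -0.73] angle 1.8521013510316413 rotvec tilt [-0.001  -0.0005] F outward [ 6.1 -1.1 -0.8] Mz [-0.2  -1.93  0.02] j [-1.04 -0.    1.03  2.36  0.26  0.27 -0.08] w 0.13898455781113397 88.57939839363098 4.875
skirt above panel 10.759467908910118 n 3281 (10=in)
```

Request:
{"method": "move_arm", "body": {"plan": [{"delta_pos":[0,0,-0.002],"turn":[0,0,0],"fingers":1},{"delta_pos":[0,0,-0.004],"turn":[0,0,0],"fingers":1},{"delta_pos":[0,0,-0.006],"turn":[0,0,0],"fingers":1},{"delta_pos":[0,0,-0.008],"turn":[0,0,0],"fingers":1},{"delta_pos":[0,0,-0.01],"turn":[0,0,0],"fingers":1},{"delta_pos":[0,0,-0.01],"turn":[0,0,0],"fingers":1}]}}

```text
clock: 5.68
position: [0.5234, -0.0545, 0.0806]
ee_rot: [0.629, 0.733, 0.142, 0.216]
ft_force: [-11.2, 1.4, -1.8]
grip_width: 0.136
grasp_force: 89.1
```

```bash
python3 s.py; python3 k.py
```

```text
h 40.2367935251767 lat [-0.55 -0.74] angle 1.8518901635909182 rotvec tilt [-0.0007 -0.0006] F outward [10.7 -0.1  4.1] Mz [-0.21 -2.69 -0.03] j [-1.01 -0.07  0.99  2.36  0.41  0.32 -0.21] w 0.13612386151609077 89.13570642471313 5.675
skirt above panel 20.886128335778515 n 2952 (10=in)
```

The knob is now about 10.5 mm out. I'll turn it clockwise to about 0.45.

Request:
{"method": "move_arm", "body": {"plan": [{"delta_pos":[0,0,0],"turn":[0,0,0.12],"fingers":1},{"delta_pos":[0,0,0],"turn":[0,0,0.24],"fingers":1},{"delta_pos":[0,0,0],"turn":[0,0,0.36],"fingers":1},{"delta_pos":[0,0,0],"turn":[0,0,0.48],"fingers":1},{"delta_pos":[0,0,0],"turn":[0,0,0.6],"fingers":1},{"delta_pos":[0,0,0],"turn":[0,0,0.72],"fingers":1}]}}

```text
clock: 6.48
position: [0.5225, -0.0545, 0.0799]
ee_rot: [0.848, 0.463, 0.208, 0.152]
ft_force: [-12.7, 0.9, -3.9]
grip_width: 0.14
grasp_force: 89.2
```

```bash
python3 s.py
```

```text
h 40.02825265519977 lat [-1.61 -0.66] angle 1.128573979296294 rotvec tilt [-0.0026 -0.    ] F outward [12.9 -0.7  3. ] Mz [-0.12 -3.31 -0.06] j [-0.92 -0.05  0.89  2.36  0.37  0.31 -0.91] w 0.13977771643684458 89.18230891227722 6.475
```

Request:
{"method": "move_arm", "body": {"plan": [{"delta_pos":[-0.0005,-0.0011,0],"turn":[0,0,0.11],"fingers":1},{"delta_pos":[-0.0005,-0.0011,0],"turn":[0,0,0.22],"fingers":1},{"delta_pos":[-0.0005,-0.0011,0],"turn":[0,0,0.33],"fingers":1},{"delta_pos":[-0.0005,-0.0011,0],"turn":[0,0,0.44],"fingers":1},{"delta_pos":[-0.0005,-0.0011,0],"turn":[0,0,0.56],"fingers":1},{"delta_pos":[-0.0005,-0.0011,0],"turn":[0,0,0.68],"fingers":1},{"delta_pos":[-0.0005,-0.0011,0],"turn":[0,0,0.68],"fingers":1}]}}

```text
clock: 7.35
position: [0.5218, -0.0538, 0.0794]
ee_rot: [0.954, 0.155, 0.247, 0.074]
ft_force: [-11.3, 3.3, -4.5]
grip_width: 0.138
grasp_force: 88.9
```

```bash
python3 s.py; python3 k.py
```

```text
h 40.06909055400531 lat [-2.54 -1.25] angle 0.45114703066293765 rotvec tilt [-0.0019 -0.0007] F outward [12.3  1.8  1.9] Mz [ 0.35 -3.11  0.04] j [-0.85 -0.04  0.82  2.36  0.36  0.31 -1.58] w 0.13814413026564157 88.93143653869629 7.35
skirt above panel 20.65864166416633 n 3337 (10=in)
```

Now the first push test, at about 0.45.

Request:
{"method": "move_arm", "body": {"plan": [{"delta_pos":[0,0,0.002],"turn":[0,0,0],"fingers":1},{"delta_pos":[0,0,0.0035],"turn":[0,0,0],"fingers":1},{"delta_pos":[0,0,0.005],"turn":[0,0,0],"fingers":1},{"delta_pos":[0,0,0.005],"turn":[0,0,0],"fingers":1}]}}

```text
clock: 7.9
position: [0.5241, -0.0541, 0.0752]
ee_rot: [0.954, 0.155, 0.247, 0.074]
ft_force: [-21.4, 4.8, 8.6]
grip_width: 0.142
grasp_force: 91.5
```

```bash
python3 s.py; python3 k.py
```

```text
h 35.18680623328407 lat [-2.64 -1.19] angle 0.4526857095510123 rotvec tilt [-0.0025 -0.0008] F outward [14.7  2.  18.3] Mz [ 0.21 -3.5  -0.01] j [-0.85 -0.02  0.83  2.36  0.31  0.29 -1.54] w 0.14180447300856755 91.51025891304016 7.9
skirt above panel 15.77553499120049 n 3453 (10=in)
```

Request:
{"method": "move_arm", "body": {"plan": [{"delta_pos":[0,0,0.001],"turn":[0,0,0],"fingers":1},{"delta_pos":[0,0,0.001],"turn":[0,0,0],"fingers":1}]}}

```text
clock: 8.2
position: [0.5244, -0.0543, 0.0744]
ee_rot: [0.954, 0.155, 0.247, 0.073]
ft_force: [-36.5, 5.7, 25.8]
grip_width: 0.144
grasp_force: 94.7
```

```bash
python3 s.py; python3 k.py
```

```text
h 34.428899461527735 lat [-2.77 -1.11] angle 0.4520890121379504 rotvec tilt [-0.003 -0.001] F outward [19.1  0.9 40.8] Mz [ 0.03 -4.14  0.04] j [-0.85 -0.02  0.84  2.36  0.3   0.29 -1.53] w 0.1438382355180844 94.68949913978577 8.2
skirt above panel 15.135033587998802 n 3510 (10=in)
```

The push met a hard ledge: the force rose steeply at h≈35. From here I'll step by 0.1 rad: lift, turn, push, read.

Request:
{"method": "move_arm", "body": {"plan": [{"delta_pos":[0,0,-0.004],"turn":[0,0,0],"fingers":1},{"delta_pos":[0,0,-0.004],"turn":[0,0,0.1],"fingers":1},{"delta_pos":[0,0,-0.004],"turn":[0,0,0.1],"fingers":1},{"delta_pos":[0,0,-0.0005],"turn":[0,0,0.1],"fingers":1},{"delta_pos":[0,0,-0.0005],"turn":[0,0,0.1],"fingers":1}]}}

```text
clock: 8.88
position: [0.5242, -0.0541, 0.0747]
ee_rot: [0.96, 0.107, 0.25, 0.061]
ft_force: [-29.1, 4.6, 18.1]
grip_width: 0.14
grasp_force: 93.3
```

```bash
python3 s.py
```

```text
h 34.73260801652712 lat [-2.83 -1.25] angle 0.35247216656087993 rotvec tilt [-0.003  -0.0009] F outward [16.5  0.8 30.4] Mz [ 0.23 -3.91 -0.01] j [-0.85 -0.02  0.83  2.36  0.3   0.29 -1.63] w 0.1402197004916381 93.26756358146667 8.875
```

Still on the ledge (30 N).

Request:
{"method": "move_arm", "body": {"plan": [{"delta_pos":[0,0,-0.0035],"turn":[0,0,0],"fingers":1},{"delta_pos":[0,0,-0.0035],"turn":[0,0,0.1],"fingers":1},{"delta_pos":[0,0,-0.0035],"turn":[0,0,0.1],"fingers":1},{"delta_pos":[0,0,0],"turn":[0,0,0.1],"fingers":1},{"delta_pos":[0,0,0],"turn":[0,0,0.1],"fingers":1}]}}

```text
clock: 9.5
position: [0.5242, -0.0539, 0.0746]
ee_rot: [0.964, 0.06, 0.253, 0.048]
ft_force: [-27.1, 5.7, 13.0]
grip_width: 0.138
grasp_force: 92.7
```

```bash
python3 s.py
```

```text
h 34.69738936078833 lat [-2.89 -1.43] angle 0.2527611304752641 rotvec tilt [-0.003  -0.0011] F outward [17.4  2.2 25.1] Mz [ 0.41 -3.87  0.07] j [-0.84 -0.02  0.82  2.36  0.3   0.29 -1.73] w 0.13832949363586167 92.7179753780365 9.5
```

Request:
{"method": "move_arm", "body": {"plan": [{"delta_pos":[0,0,-0.0035],"turn":[0,0,0],"fingers":1},{"delta_pos":[0,0,-0.0035],"turn":[0,0,0.1],"fingers":1},{"delta_pos":[0,0,-0.0035],"turn":[0,0,0.1],"fingers":1},{"delta_pos":[0,0,0],"turn":[0,0,0.1],"fingers":1},{"delta_pos":[0,0,0],"turn":[0,0,0.1],"fingers":1}]}}

```text
clock: 10.12
position: [0.5245, -0.0538, 0.0745]
ee_rot: [0.966, 0.011, 0.255, 0.036]
ft_force: [-6.9, 5.3, -9.6]
grip_width: 0.142
grasp_force: 88.2
```

```bash
python3 s.py
```

```text
h 34.43552606719025 lat [-2.71 -1.58] angle 0.15329504626081833 rotvec tilt [-0.0022 -0.001 ] F outward [11.3  4.3 -4.5] Mz [ 0.79 -3.08  0.15] j [-0.84 -0.02  0.82  2.36  0.3   0.29 -1.83] w 0.14156629010276095 88.18246364593506 10.125
```

The axial reaction has gone, so the notch is near 0.15. I'll push in without turning.

Request:
{"method": "move_arm", "body": {"plan": [{"delta_pos":[0,0,0.0015],"turn":[0,0,0],"fingers":1},{"delta_pos":[0,0,0.0025],"turn":[0,0,0],"fingers":1},{"delta_pos":[0,0,0.0025],"turn":[0,0,0],"fingers":1}]}}

```text
clock: 10.5
position: [0.5257, -0.054, 0.0724]
ee_rot: [0.966, 0.011, 0.255, 0.036]
ft_force: [-7.9, 5.1, -8.0]
grip_width: 0.139
grasp_force: 88.8
```

```bash
python3 s.py;python3 k.py
```

```text
h 32.0412343579695 lat [-2.69 -1.52] angle 0.15295386831332486 rotvec tilt [-0.0022 -0.001 ] F outward [11.4  4.1 -2.7] Mz [ 0.58 -3.17  0.25] j [-0.84 -0.01  0.82  2.36  0.28  0.28 -1.81] w 0.13891087733633972 88.75889897346497 10.5
skirt above panel 12.615946225827136 n 3691 (10=in)
```

Request:
{"method": "move_arm", "body": {"plan": [{"delta_pos":[0,0,0.0015],"turn":[0,0,0],"fingers":1},{"delta_pos":[0,0,0.003],"turn":[0,0,0],"fingers":1},{"delta_pos":[0,0,0.004],"turn":[0,0,0],"fingers":1},{"delta_pos":[0,0,0.004],"turn":[0,0,0],"fingers":1}]}}

```text
clock: 11.05
position: [0.5275, -0.0543, 0.0694]
ee_rot: [0.966, 0.011, 0.255, 0.035]
ft_force: [-39.8, 8.0, 33.2]
grip_width: 0.139
grasp_force: 96.0
```

```bash
python3 s.py;python3 k.py
```

```text
h 28.559736235689705 lat [-2.58 -1.52] angle 0.15191838100204386 rotvec tilt [-0.003  -0.0017] F outward [18.5  2.8 49. ] Mz [ 0.15 -4.63  0.22] j [-0.84  0.01  0.83  2.36  0.23  0.27 -1.77] w 0.13944946902288669 96.01773977279663 11.05
skirt above panel 9.52143886721429 n 3721 (10=in)
```

Hard stop at the bottom (49 N) with the skirt at its fully-in height. I'll ease the pressure, open and back off.

Request:
{"method": "move_arm", "body": {"plan": [{"delta_pos":[0,0,-0.0012],"turn":[0,0,0],"fingers":1},{"delta_pos":[0,0,-0.0012],"turn":[0,0,0],"fingers":0.6},{"delta_pos":[0,0,-0.0012],"turn":[0,0,0],"fingers":0.5},{"delta_pos":[0,0,-0.0012],"turn":[0,0,0],"fingers":0.5},{"delta_pos":[0,0,-0.0012],"turn":[0,0,0],"fingers":0.5},{"delta_pos":[0,0,-0.02],"turn":[0,0,0],"fingers":0.5},{"delta_pos":[0,0,-0.05],"turn":[0,0,0],"fingers":0.5},{"delta_pos":[0,0,-0.085],"turn":[0,0,0],"fingers":0.5},{"delta_pos":[0,0,-0.085],"turn":[0,0,0],"fingers":0.5},{"delta_pos":[0,0,-0.085],"turn":[0,0,0],"fingers":0.5}]}}

```text
clock: 12.35
position: [0.487, -0.0496, 0.1432]
ee_rot: [0.966, 0.011, 0.257, 0.036]
ft_force: [0.5, -0.5, 0.2]
grip_width: 0.503
grasp_force: 0.0
```

```bash
python3 s.py;python3 k.py
python3 - <<'E'
from h import *
from workcell import *
import cv2
o=get_obs();c=camera("wrist");cv2.imwrite("pics/w4.png",c["color"][:,:,::-1])
p=np.load("hob.npy");R0=Rot.from_quat(o["ee_rot"]).as_matrix();T=c["tool_from_camera"]
Rc=(R0@T[:3,:3]).T;c["R"]=Rc;c["t"]=-Rc@(R0@T[:3,3]+o["position"])
P=cloud(c);ax=-goal(p,0,0)[1][:,2];d=P-knob(p,[0,0,0])[0];h=(d@ax);r=np.linalg.norm(d-h[...,None]*ax,axis=-1);h*=1e3
pan=np.median(h[(r>.04)&(r<.06)&(h<10)]);k=h[(r<.02)]-pan
print("panel",pan,"bar top",np.median(k[(k>30)&(k<52)]),"(36 = in) skirt",np.median(k[(k>7)&(k<25)]))
E
```

```text
h 112.86633830767165 lat [-1.01 -0.87] angle 0.15182115425038734 rotvec tilt [ 0.0008 -0.0012] F outward [-0.5 -0.4 -0.1] Mz [-0.02 -0.55 -0.07] j [-0.8  -0.34  0.67  2.38  0.61  0.59 -2.09] w 0.5033990580698482 0.0 12.35
skirt above panel 10.25474603313105 n 2451 (10=in)
panel 1.0319490390387416 bar top 36.18382225063528 (36 = in) skirt 10.389620141847836
```

View pics/w4.png

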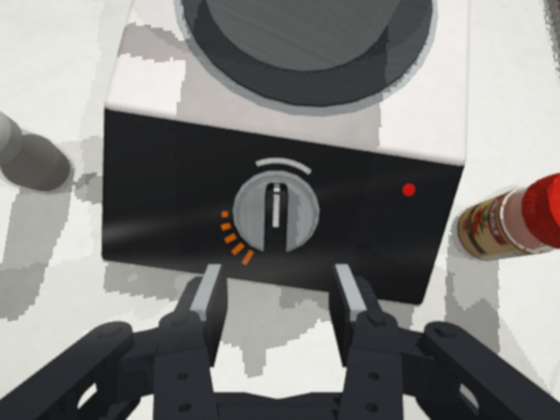

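The picture shows the knob's pointer at (276,190), aimed at the off arc. The bar top is 36.2 mm above the panel, where fully in is 36, and nothing else has moved. Handing in.

```bash
python3 -c "
from workcell import *
print(hand_in())"
```

```text
the job is handed in; nothing more can be done
None
```

The hob knob is in its off catch at about 0.15 rad, pushed fully home and released, and I handed the job in at about 12.4 s of arm time. The fingers slipped on the first pull, so the knob turned about 0.1 rad while still mostly in, within the cooking range where that is allowed; the second pull unlocked it properly. The pan, salt shaker and spice jar were not touched.

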